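Bring the print bed into register and clamp it

ROBOT

A 6-joint arm with a two-finger parallel gripper is mounted at the origin on a cart in front of the work surface, level with it; the furniture and walls round the work are solid. World frame = base frame: x ahead of the robot, y to its left, z up, the work surface at z = 0. Lengths are in m, angles in rad, forces in N, time in s.
With the tool pointing down it reaches from about 0.35 to 0.85 m from the base axis. Payload 8.1 kg.
Tool frame: the origin (TCP) lies midway between the tips of the shut fingers; the grasp point (between the pads) lies 19 mm behind it; z points along the fingers, y is the direction in which the jaws open and shut (so a half turn about z gives the same grasp; the last joint's range is limited). The gripper opens to 85 mm and grips with 20 to 120 N. Pads are 22 mm wide; open, the fingers measure 114 mm over their backs; the gripper's body (76 mm by 85 mm) begins 54 mm behind the grasp point. The pads swing forward as they close: fully open they stand 13 mm farther back than shut.
Start: joints at [1.167, 0.13, 1.488, -0, 1.523, -0.085], TCP at [0.188, 0.57, 0.201] pointing down, gripper open.
Joint ranges: [-2.96, 2.96], [-0.89, 2.26], [0.02, 2.5], [-1.34, 4.48], [0, 2.73], [-2.66, 2.66]. Speed limits (rad/s): [2.39, 2.39, 2.79, 3.14, 3.14, 3.14].

INTERFACE

Orientations are given as a unit quaternion [x, y, z, w].
In Python, from bench import robot gives the robot as it stands.
- The arm moves only by the tool arm_command, never from a script. Its argument "increments" is a list that holds one entry, the list of rows, each a list of 7 numbers: the turn, a rotation vector about the tool's x, y, z in degrees, then the shift along the tool's x, y, z in m, then the closure in counts, from 0 (fully open) to 255 (shut). In form: [[[ax, ay, az, tx, ty, tz, gripper], ...]]. A call has 1 to 20 rows; each row shifts and turns the commanded pose from where the row before left it, along the tool's axes as they then stand; what a row does not reach is not made up. A row lasts 1/12 s, in which the tool goes at most 41.7 mm and 7.16 degrees, less where a joint would pass 70% of its speed; a pose out of reach is approached as far as the arm can. A call with a gripper value outside its range is refused whole. The fingers move at their own pace and stop on an object; "force" is the grip in N (left out, the last holds). Time passes only in rows, so rows that do not move let the fingers close. It gives the time, the measured TCP pose, the force and the opening at its end, in the units of the state.
- robot.sense(): the state, without advancing time (a new reading comes with each control period).
- robot.snapshot(name): name is "scene" or "top" or "wrist"; returns the picture (384x512x3 uint8, red, green, blue); there is no depth.
- robot.calibration(name): a dict with "fx", "fy", "cx", "cy" (pixels), "rvec" (rotation vector, rad) and "tvec" (3), from world to camera coordinates, as OpenCV has them; the wrist camera has in their place "tool_from_camera" (4x4, takes a point from camera to tool coordinates, whose origin is the TCP and whose axes are the flange's). Camera axes: x right, y down, z forward; pixel columns grow to the right and rows downward; lengths in m; the calibration is good to about 2 mm. A picture is of the moment at which its call begins: read the wrist's pose just before it. calibration takes no time and is no camera call.
- robot.hand_in(): hands the job in, once; it reports no verdict.
The state is a dict: "time": time; "qpos": joint angles; "joint_vel": joint speeds; "joint_torque": joint torques, N m; "eef_pos": TCP position; "ee_rot": TCP orientation; "contact_force": force on the tool from outside, world axes, zero at the start; "ft_torque": the same for the moment, N m; "grip_width": opening from 0.0 (shut) to 1.0 (fully open).
Only numpy, scipy, OpenCV 4.12 (cv2) and the standard library are available. Lean on these libraries where they do the work, as an engineer would, in place of code of your own. Each camera call takes 0.05 s, during which the arm holds its last target. There are 200 camera calls.

TASK

Turn the winged knob of the registration stage until the steel needle on the bed points at the tip of the brass index, then swing the cam lever fully down so that it lies flat and clamps the bed with the needle still on the index. Leave the index where the printer has set it, and do not disturb the tools and the pot lying around the stage.

Things in the scene. Friction and masses are not known exactly. Their poses are not given: they have to be found in the camera images.
- stage: Block-registration stage screwed to the bench: aluminium plate 220 x 310 x 12 mm; a plywood bed with a carved grey lino block slides left-right on two rods (top of bed and block 48 mm above the bench). Origin on the bench under the plate, which reaches from x = -115 to +105 and y = -155 to +155 mm. x points away from the robot, y to its left, z up.
- needle_tip (a point): Tip of the dark steel cone needle (17 mm long) on the bed's near edge; it points towards the robot over a white graduated strip (ticks every 5 mm) and moves with the bed. At x = -79, z = 32 mm of the stage; y = 12 mm per radian of the knob. Axes as the stage's.
- index_tip (a point): Tip of the brass index's cone, which points away from the robot at the needle. The index is a brass slide 13 x 18 x 18 mm with a thumbscrew (top 44 mm above the bench) on the strip's near edge. At x = -81, z = 32 mm of the stage: with the needle on the index both tips have the same y in the stage's axes. It is held by friction only: do not push it.
- knob (a joint): Turn of the winged knob about its upright axis (rad), -2.3 to 2.3, growing anticlockwise seen from above. A rack and pinion moves the bed: +1 rad moves bed and needle 12 mm along the stage's +y (left). At 0 the wings lie along the stage's x. Turning takes about 0.1 N m; it stays where it is left.
- knob_top (a point): Centre of the knob's top face, on its axis, 80 mm above the bench, at x = -70, y = -85 mm of the stage. The black knob is a bar 70 mm long, 13 mm wide (16 mm at its rounded ends), 20 mm high, underside 60 mm above the bench, with a round hub of 27 mm diameter; the grey gear housing below (40 x 44 mm) ends at 42 mm. x lies along the bar and turns with it.
- wing_end (a point): Middle of one of the bar's two rounded ends, on the bar's +x side, 27 mm from the knob's axis and 70 mm above the bench.
- lever (a joint): Angle of the cam lever (rad): 0 = lying flat towards the robot on its stop, bed clamped; 1.4 = raised, bed free. Starts raised between 1.0 and 1.3. A light push (a few N at its end) swings it; it stays where it is left.
- lever_hinge (a point): Hinge of the cam lever, between two dark steel cheeks (tops 57 mm above the bench) near the left end of the graduated strip, at x = -53, y = +85, z = 49 mm of the stage. The hinge axis is the stage's y. This frame turns with the lever.
- lever_end (a point): In the lever's black round grip (17 mm diameter, 49 mm long), 78 mm from the hinge and 4 mm before the grip's end centre. With the lever flat it is 55 mm above the bench at x = -131 mm of the stage; raised it stands up to 125 mm above the bench.
- ink_pot: Bystander: orange-brown screw-top paint pot, 60 mm diameter, 50 mm high, standing to the right of the stage. Origin at its foot.
- roller: Bystander: ink roller (brayer) with wooden handle, 179 x 107 x 35 mm, lying to the right of the stage. Origin on the bench under its middle.
- gouge: Bystander: lino cutter with dark wooden handle, 27 x 93 x 26 mm, lying in front of the stage. Origin on the bench under its middle.
- clip: Bystander: black foldback clip, 32 x 70 x 15 mm, lying in front and left of the stage. Origin on the bench under its middle.

How it is judged:
By the outcome, as a careful person would: the job done as asked, in the order asked, and still so for the second after the job is handed in, with the robot touching nothing.
It also fails if it takes over 48 s, if anything falls off the work surface, if the arm or the gripper's body presses on something with over 40 N, if the wrist force passes 120 N, or if a joint passes its speed limit or range.

## Working session

There is one attempt and no reset: what is moved stays moved. The work goes in short steps, Python scripts to look and compute and a tool call to move; the robot and the scene stay as the last step left them, time stands still between calls to the robot, and variables do not carry over. Pictures are saved under pics/ and viewed, on a budget of 10 in all, crops included, one or two more only if the job needs it, and the job is handed in when it is done.

Besides the shell and the picture viewer there is one more tool, called after "Call:" as name(argument=value, ...), one argument or row to a line, values as JSON. arm_command: Moves the arm, as the interface text tells. Its arguments: {"type":"object","properties":{"increments":{"type":"array"},"force":{"type":"number"}},"required":["increments"]}

```bash
ls; mkdir -p pics; cat > h.py <<'E'
import numpy as np, cv2
from scipy.spatial.transform import Rotation as R
from bench import robot
def cam(n,s=None):
    c=robot.calibration(n); K=np.array([[c['fx'],0,c['cx']],[0,c['fy'],c['cy']],[0,0,1]])
    if 'rvec' in c:
        r=cv2.Rodrigues(np.array(c['rvec'],float))[0]; return K,r,np.array(c['tvec'],float).ravel()
    T=np.eye(4);T[:3,:3]=R.from_quat(s['ee_rot']).as_matrix();T[:3,3]=s['eef_pos']
    W=np.linalg.inv(T@np.array(c['tool_from_camera'])); return K,W[:3,:3],W[:3,3]
def ray(C,u,v,z):
    K,r,t=C; d=r.T@np.linalg.inv(K)@[u,v,1]; o=-r.T@t; return o+d*(z-o[2])/d[2]
def proj(C,P):
    K,r,t=C; p=K@(r@np.asarray(P,float)+t); return p[:2]/p[2]
def snap(n,f):
    s=robot.sense(); im=robot.snapshot(n); np.save(f'pics/{f}.npy',im); cv2.imwrite(f'pics/{f}.png',im[...,::-1]); return s,im
E
python3 - <<'E'
from h import *
s,im=snap('top','top0'); snap('scene','sc0')
print(s); print(cam('top')[0], -cam('top')[1].T@cam('top')[2]); print(robot.calibration('wrist'))
im=cv2.imread('pics/top0.png'); cv2.imwrite('pics/top0b.png',cv2.resize(im,(800,600),interpolation=cv2.INTER_CUBIC))
E
```

```text
pics
{'time': 0.0, 'qpos': array([ 1.16661166e+00,  1.31182903e-01,  1.48926134e+00,  3.59369412e-05,
        1.52298745e+00, -8.53911361e-02]), 'joint_vel': array([-9.03878996e-05,  4.57304111e-04, -1.08792683e-03,  1.06636325e-03,
       -1.05033131e-03,  2.75346928e-03]), 'joint_torque': array([-1.99151182e-03, -5.69406009e+01, -5.00541580e+01, -2.73680489e-04,
        1.51780603e-02, -1.84620848e-05]), 'eef_pos': array([0.18777882, 0.56923448, 0.19984134]), 'ee_rot': array([ 1.58723446e-01,  9.87322653e-01, -8.87757166e-04, -2.40257975e-04]), 'contact_force': array([ 0.57587529, -0.53147311,  0.21311051]), 'ft_torque': array([0.03306627, 0.05471771, 0.03183196]), 'grip_width': 1.0036147503165656}
[[434.86623972   0.         258.76488964]
 [  0.         434.86623972 190.50576249]
 [  0.           0.           1.        ]] [ 0.28350843 -0.2234026   1.1319949 ]
{'fx': 282.28462091233376, 'fy': 282.28462091233376, 'cx': 254.03706303616775, 'cy': 189.20109540458472, 'tool_from_camera': array([[-1.37293483e-03, -9.47818512e-01, -3.18807439e-01,
         8.25375706e-02],
       [ 9.99998709e-01, -1.03513031e-03, -1.22900954e-03,
        -3.61148622e-04],
       [ 8.34870752e-04, -3.18808715e-01,  9.47818710e-01,
        -1.72182917e-01],
       [ 0.00000000e+00,  0.00000000e+00,  0.00000000e+00,
         1.00000000e+00]])}
```

View pics/top0b.png

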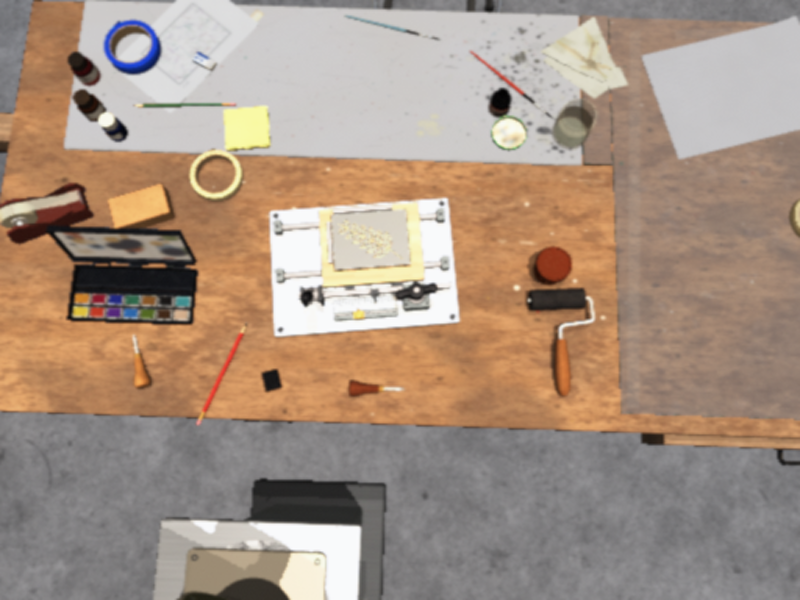

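View pics/sc0.png

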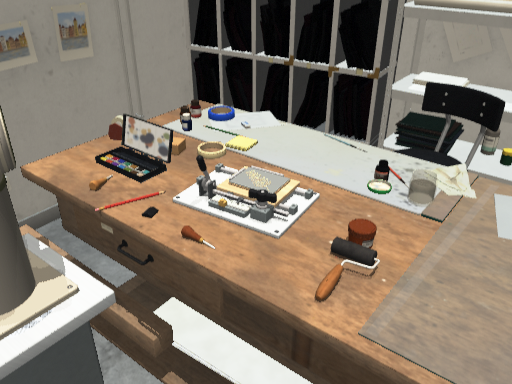

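```bash
python3 - <<'E'
from h import *
C=cam('top'); im=np.load('pics/top0.npy'); hsv=cv2.cvtColor(im,cv2.COLOR_RGB2HSV)
m=((hsv[...,1]<40)&(hsv[...,2]>190)).astype(np.uint8); roi=np.zeros_like(m); roi[115:225,160:305]=1
p=np.argwhere(m*roi)[:,::-1].astype(np.float32)
W=np.array([ray(C,u,v,.012)[:2] for u,v in p]); r=cv2.minAreaRect(W.astype(np.float32)); print(r, cv2.boxPoints(r))
for u,v in [(270,212),(448,199),(458,321),(274,336)]: print(ray(C,u*.64,v*.64,.012))
E
```

```text
((0.5734092593193054, -0.14435680210590363), (0.21977637708187103, 0.3101365864276886), 6.392125606536865) [[ 0.4469401  -0.00248664]
 [ 0.48146835 -0.3106952 ]
 [ 0.69987845 -0.28622696]
 [ 0.6653502   0.0219816 ]]
[0.66288203 0.0194954  0.012     ]
[ 0.69695438 -0.28779439  0.012     ]
[ 0.48242617 -0.30876216  0.012     ]
[ 0.44689718 -0.00311698  0.012     ]
```

Call:
arm_command(
  increments=[
    [[0,0,-6.15,0,0,0,0],[0,0,-6.15,0,0,0,0],[0,0,-6.15,0,0,0,0],[0,0,-6.15,0,0,0,0]],
  ],
)

```text
time: 0.43
eef_pos: [0.1879, 0.5694, 0.2002]
ee_rot: [-0.058, 0.998, -0.001, -0.0]
contact_force: [-0.7, 1.0, 0.5]
grip_width: 1.002
```

Call:
arm_command(
  increments=[
    [[0,0,0,-0.0112,-0.0376,0.001,0],[0,0,0,-0.0112,-0.0376,0.001,0],[0,0,0,-0.0112,-0.0376,0.001,0],[0,0,0,-0.0112,-0.0376,0.001,0],[0,0,0,-0.0112,-0.0376,0.001,0],[0,0,0,-0.0112,-0.0376,0.001,0],[0,0,0,-0.0112,-0.0376,0.001,0],[0,0,0,-0.0112,-0.0376,0.001,0],[0,0,0,-0.0112,-0.0376,0.001,0],[0,0,0,-0.0112,-0.0376,0.001,0],[0,0,0,-0.0112,-0.0376,0.001,0],[0,0,0,-0.0112,-0.0376,0.001,0],[0,0,0,-0.0112,-0.0376,0.001,0],[0,0,0,-0.0112,-0.0376,0.001,0],[0,0,0,-0.0112,-0.0376,0.001,0],[0,0,0,-0.0112,-0.0376,0.001,0],[0,0,0,-0.0112,-0.0376,0.001,0],[0,0,0,-0.0112,-0.0376,0.001,0],[0,0,0,-0.0112,-0.0376,0.001,0],[0,0,0,-0.0112,-0.0376,0.001,0]],
  ],
)

```text
time: 2.1
eef_pos: [0.4937, -0.1549, 0.1804]
ee_rot: [-0.055, 0.998, 0.0, -0.0]
contact_force: [0.2, 0.9, 1.4]
grip_width: 0.999
```

```bash
cat >> h.py <<'E'
YAW=np.radians(6.39); O=np.array([.5784,-.1438])
def st2w(p): 
    c,s=np.cos(YAW),np.sin(YAW); return np.r_[O+np.array([[c,-s],[s,c]])@np.array(p[:2]),p[2]]
def w2st(p):
    c,s=np.cos(YAW),np.sin(YAW); return np.r_[np.array([[c,s],[-s,c]])@(np.array(p[:2])-O),p[2]]
def pose(s):
    M=R.from_quat(s['ee_rot']).as_matrix(); return w2st(s['eef_pos']).round(4), np.degrees(np.arctan2(M[1,0],M[0,0])).round(2), M[:,2].round(4), s['contact_force'].round(1), round(s['grip_width'],3), s['time']
E
python3 - <<'E'
from h import *
s,im=snap('wrist','w1'); print(pose(s)); cv2.imwrite('pics/w1.png',cv2.resize(im[...,::-1],(800,600),interpolation=cv2.INTER_CUBIC))
C=cam('wrist',s)
for n,p in dict(knob=(-.07,-.085,.08),strip=(-.08,0,.032),hinge=(-.053,.085,.049)).items(): print(n,proj(C,st2w(p))*1.5625)
E
```

```text
(array([-0.0854, -0.0016,  0.1804]), np.float64(-173.69), array([-4.e-04,  3.e-04, -1.e+00]), array([0.2, 0.9, 1.4]), 0.999, 2.1)
knob [270.69042818 305.30260662]
strip [399.69636663 270.91400703]
hinge [515.46533785 312.2265406 ]
```

View pics/w1.png

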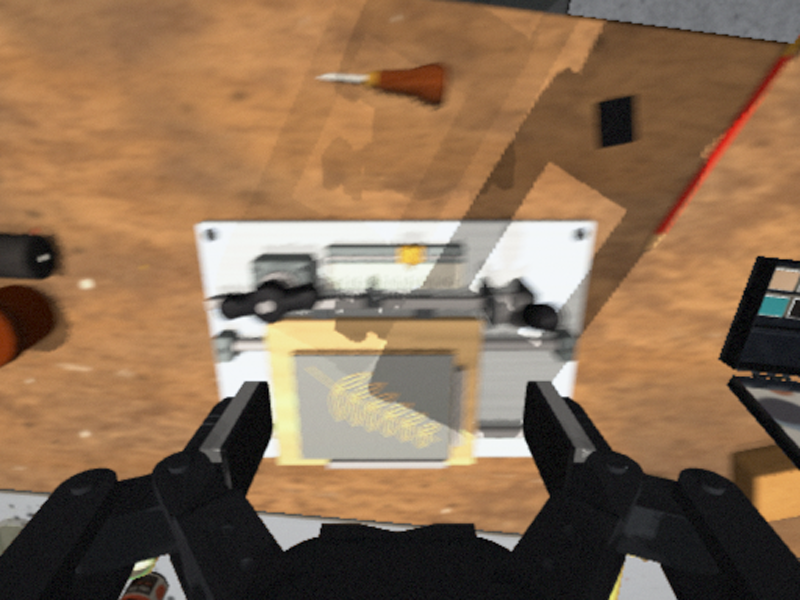

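```bash
python3 - <<'E'
from h import *
im=np.load('pics/w1.npy'); s=robot.sense(); C=cam('wrist',s); print(s['qpos'])
x0,y0,x1,y1=130,145,300,215
crop=im[y0:y1,x0:x1]
cv2.imwrite('pics/c1.png',cv2.resize(crop[...,::-1],None,fx=4.7,fy=4.7,interpolation=cv2.INTER_CUBIC))
g=im.max(2); m=(g<60).astype(np.uint8); m[:, :138]=0
n,l,st,ce=cv2.connectedComponentsWithStats(m[:, :210][150:215]); 
for i in range(1,n):
    if st[i,4]>20:
        p=np.argwhere(l==i)[:,::-1]+[0,150]; W=np.array([w2st(ray(C,u,v,.08))[:2] for u,v in p]); 
        print(st[i],ce[i]+[0,150],cv2.minAreaRect(W.astype(np.float32)),W.mean(0))
E
```

```text
[-0.41014502 -0.07499907  1.73670954 -0.00304615  1.4792602  -2.08821699]
[142  29  67  27 885] [173.33107345 191.62937853] ((-0.07329356670379639, -0.0899144858121872), (0.02648594230413437, 0.06760816276073456), 17.738035202026367) [-0.07387248 -0.09063914]
```

View pics/c1.png

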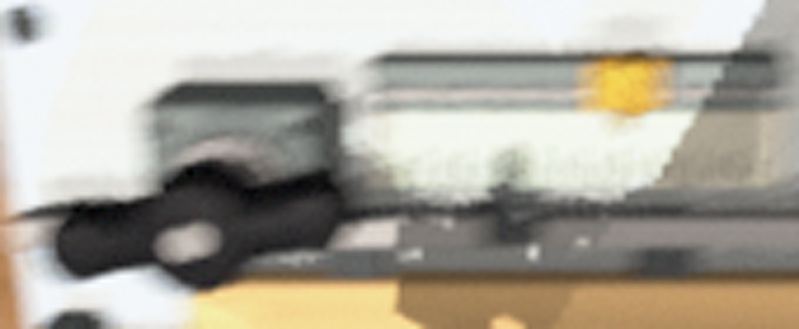

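```bash
python3 - <<'E'
from h import *
s=robot.sense(); C=cam('wrist',s)
r=lambda u,v,z: print(w2st(ray(C,130+u/4.7,145+v/4.7,z)).round(4))
for a in [(512,150,.032),(626,112,.032),(80,242,.08),(320,207,.08),(205,225,.08)]: r(*a)
for n,p in dict(knob=(-.07,-.085,.08),plNL=(-.115,.155,.012),plNR=(-.115,-.155,.012)).items(): print(n,proj(C,st2w(p)),proj(C,st2w(p))*1.5625)
E
```

```text
[-0.0754 -0.0263  0.032 ]
[-0.0851  0.0022  0.032 ]
[-0.0688 -0.1181  0.08  ]
[-0.0766 -0.0652  0.08  ]
[-0.0726 -0.0904  0.08  ]
knob [179.15135664 195.23098197] [279.92399474 305.04840933]
plNL [390.59662632 139.87757155] [610.30722863 218.55870555]
plNR [132.10996808 141.10916192] [206.42182512 220.4830655 ]
```

Call:
arm_command(
  increments=[
    [[0,0,6.8,0,-0.004,0.002,0],[0,0,6.8,0,-0.004,0.002,0],[0,0,6.8,0,-0.004,0.002,0],[0,0,6.8,0,-0.004,0.002,0],[0,0,6.8,0,-0.004,0.002,0],[0,0,6.8,0,-0.004,0.002,0],[0,0,6.8,0,-0.004,0.002,0],[0,0,6.8,0,-0.004,0.002,0],[0,0,6.8,0,-0.004,0.002,0],[0,0,6.8,0,-0.004,0.002,0],[0,0,6.8,0,-0.004,0.002,0],[0,0,6.8,0,-0.004,0.002,0],[0,0,0,0,0,0,0],[0,0,0,0,0,0,0],[0,0,0,0,0,0,0],[0,0,0,0,0,0,0]],
  ],
)

```text
time: 3.48
eef_pos: [0.4711, -0.1906, 0.157]
ee_rot: [0.609, 0.793, 0.0, 0.0]
contact_force: [-0.1, -0.0, -0.2]
grip_width: 0.998
```

```bash
python3 - <<'E'
from h import *
s=robot.sense(); print(pose(s), s['eef_pos'],s['qpos'])
M=R.from_quat(s['ee_rot']).as_matrix()
d=st2w((-.0738,-.0583,.13))-s['eef_pos']; print('tool shift',M.T@d)
# predicted for two conventions from commanded start
p0=s['eef_pos']
for off in (0,1):
    tot=sum(R.from_euler('z',186.39-6.8*(i+off),degrees=True).as_matrix()@np.diag([1,-1,-1])@np.array([0,-.004,.002]) for i in range(12)); print(off,tot, w2st(p0-tot))
E
```

```text
(array([-0.1118, -0.0345,  0.157 ]), np.float64(104.91), array([ 2.e-04, -1.e-04, -1.e+00]), array([-0.1, -0. , -0.2]), 0.998, 3.4833) [ 0.47111672 -0.19056898  0.15699659] [-4.85331776e-01 -9.51816649e-02  1.79692677e+00  3.75238009e-05
  1.43966296e+00 -7.45537034e-01]
tool shift [-0.02912902  0.03407841  0.02700493]
0 [-0.02270476 -0.03777213 -0.024     ] [-0.08505438  0.00047225  0.18099659]
1 [-0.02701741 -0.03481809 -0.024     ] [-0.08109729 -0.00294342  0.18099659]
```

```bash
python3 - <<'E'
from h import *
s,im=snap('wrist','w2'); C=cam('wrist',s)
for n,p in dict(knob=(-.07,-.085,.08),strip=(-.08,0,.032),ind=(-.081,.008,.032)).items(): print(n,proj(C,st2w(p)))
cv2.imwrite('pics/w2.png',cv2.resize(im[...,::-1],(800,600),interpolation=cv2.INTER_CUBIC))
E
```

```text
knob [289.09482708 240.79437376]
strip [289.40376747 146.45332699]
ind [289.88811084 138.79221368]
```

View pics/w2.png

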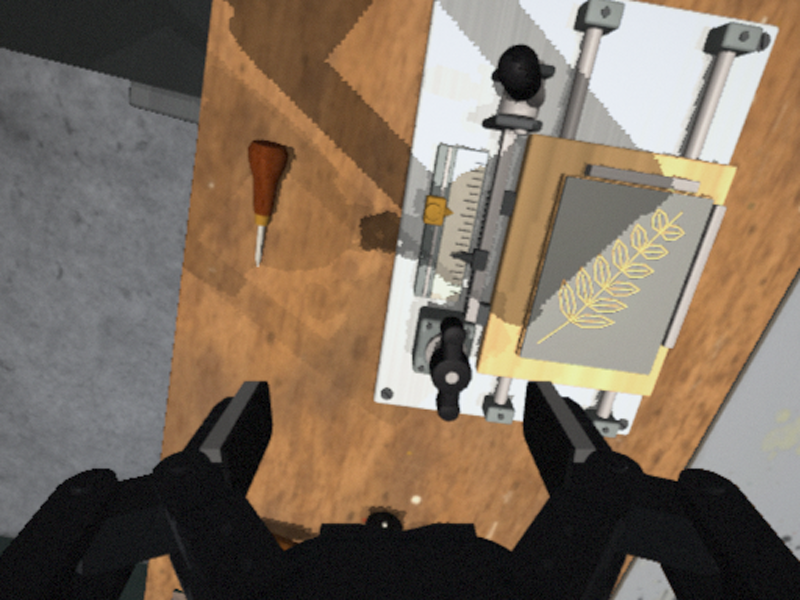

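```bash
python3 - <<'E'
from h import *
s=robot.sense(); C=cam('wrist',s)
for u,v,z in [(452,212,.032),(455,256,.032),(451,322,.078),(448,416,.078),(451,375,.08)]: print(w2st(ray(C,u/1.5625,v/1.5625,z)).round(4))
E
```

```text
[-0.0822  0.0111  0.032 ]
[-0.0746 -0.0183  0.032 ]
[-0.077  -0.0494  0.078 ]
[-0.0665 -0.1156  0.078 ]
[-0.0706 -0.0842  0.08  ]
```

Call:
arm_command(
  increments=[
    [[0,0,7,0,0,0.001,0],[0,0,7,0,0,0.001,0],[0,0,7,0,0,0.001,0],[0,0,7,0,0,0.001,0],[0,0,7,0,0,0.001,0],[0,0,7,0,0,0.001,0],[0,0,7,0,0,0.001,0],[0,0,7,0,0,0.001,0],[0,0,7,0,0,0.001,0],[0,0,7,0,0,0.001,0],[0,0,7,0,0,0.001,0],[0,0,7,0,0,0.001,0],[0,0,7,0,0,0.001,0],[0,0,7,0,0,0.001,0],[0,0,7,0,0,0.001,0],[0,0,7,0,0,0.001,0],[0,0,7,0,0,0.001,0],[0,0,7,0,0,0.001,0],[0,0,7,0,0,0.001,0],[0,0,7,0,0,0.001,0]],
  ],
)

```text
time: 5.2
eef_pos: [0.4711, -0.1906, 0.1369]
ee_rot: [0.952, -0.305, 0.0, 0.0]
contact_force: [-0.1, -0.3, -0.6]
grip_width: 1.001
```

Call:
arm_command(
  increments=[
    [[0,0,7,0,0,0,0],[0,0,7,0,0,0,0],[0,0,7,0,0,0,0],[0,0,7,0,0,0,0],[0,0,7,0,0,0,0],[0,0,5,0,0,0,0],[0,0,0,0,0,0,0],[0,0,0,0,0,0,0],[0,0,0,0,0,0,0]],
  ],
)

```text
time: 5.95
eef_pos: [0.471, -0.1906, 0.137]
ee_rot: [0.793, -0.609, 0.0, -0.0]
contact_force: [0.3, -0.5, 0.2]
grip_width: 1.001
```

```bash
python3 - <<'E'
from h import *
s=robot.sense(); print(pose(s), s['qpos'])
M=R.from_quat(s['ee_rot']).as_matrix()
a=np.radians(99)
print('tool shift',M.T@(st2w((-.0703+.026*np.cos(a),-.0848+.026*np.sin(a),.056))-s['eef_pos']))
E
```

```text
(array([-0.1119, -0.0346,  0.137 ]), np.float64(-75.05), array([ 1.e-04, -0.e+00, -1.e+00]), array([ 0.3, -0.5,  0.2]), 1.001, 5.95) [-4.85543883e-01 -8.04217221e-02  1.82031775e+00  8.13237500e-06
  1.40158972e+00  2.39504878e+00]
tool shift [ 0.02984156 -0.03350303  0.08095603]
```

Call:
arm_command(
  increments=[
    [[0,0,0,0.0075,-0.0084,0,0],[0,0,0,0.0075,-0.0084,0,0],[0,0,0,0.0074,-0.0084,0,0],[0,0,0,0.0074,-0.0083,0,0],[0,0,0,0,0,0.01,0],[0,0,0,0,0,0.01,0],[0,0,0,0,0,0.01,0],[0,0,0,0,0,0.01,0],[0,0,0,0,0,0.01,0],[0,0,0,0,0,0.01,0],[0,0,0,0,0,0.01,0],[0,0,0,0,0,0.01,0],[0,0,0,0,0,0,0],[0,0,0,0,0,0,0]],
  ],
)

```text
time: 7.12
eef_pos: [0.5102, -0.2107, 0.056]
ee_rot: [0.792, -0.611, -0.001, 0.0]
contact_force: [0.1, -0.6, -0.2]
grip_width: 0.997
```

Call:
arm_command(
  increments=[
    [[0,0,0,0,0,0,255],[0,0,0,0,0,0,255],[0,0,0,0,0,0,255],[0,0,0,0,0,0,255],[0,0,0,0,0,0,255],[0,0,0,0,0,0,255],[0,0,0,0,0,0,255],[0,0,0,0,0,0,255],[0,0,0,0,0,0,255],[0,0,0,0,0,0,255]],
  ],
  force=20,
)

```text
time: 7.95
eef_pos: [0.5108, -0.211, 0.0569]
ee_rot: [0.792, -0.611, -0.0, 0.0]
contact_force: [-0.6, 0.1, -0.2]
grip_width: 0.003
```

```bash
python3 - <<'E'
from h import *
s=robot.sense(); print(pose(s), s['ft_torque'])
s,im=snap('wrist','w3'); C=cam('wrist',s)
print(proj(C,st2w((-.08,0,.032))),proj(C,st2w((-.07,-.085,.08))))
cv2.imwrite('pics/w3.png',cv2.resize(im[...,::-1],(640,480)))
E
```

```text
(array([-0.0746, -0.0592,  0.0569]), np.float64(-75.27), array([-1.e-04,  0.e+00, -1.e+00]), array([-0.6,  0.1, -0.2]), 0.003, 7.95) [ 0.01474633 -0.03384968  0.02452016]
[249.40204872 276.17777727] [251.41595577 198.99529672]
```

View pics/w3.png

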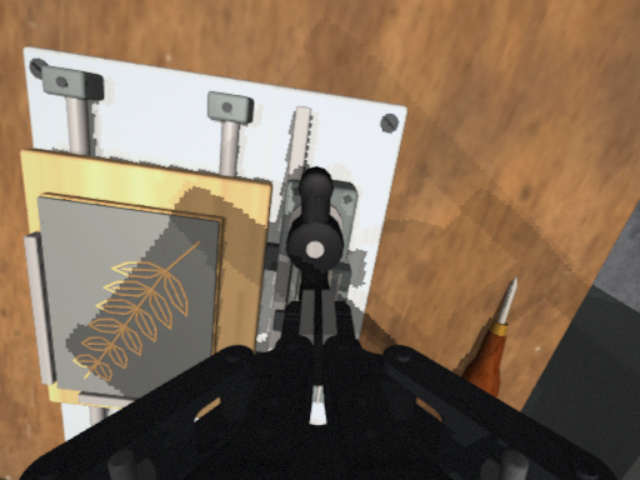

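```bash
python3 - <<'E'
from h import *
s=robot.sense(); print(pose(s))
im=np.load('pics/w3.npy')[130:290,180:330]
im=np.clip((im/255.)**.6*255,0,255).astype(np.uint8)
cv2.imwrite('pics/c3.png',cv2.resize(im[...,::-1],None,fx=3.7,fy=3.7,interpolation=cv2.INTER_CUBIC))
C=cam('wrist',s)
for n,p in dict(wingR=(-.07+.035*np.cos(1.728),-.085+.035*np.sin(1.728),.08),axis=(-.07,-.085,.08)).items(): print(n,(proj(C,st2w(p))-[180,130])*3.7)
print('tcp',(proj(C,s['eef_pos'])-[180,130])*3.7)
E
```

```text
(array([-0.0746, -0.0592,  0.0568]), np.float64(-75.27), array([-1.e-04,  1.e-04, -1.e+00]), array([-0.5, -0.1,  0.2]), -0.001, 8.0)
wingR [267.71359779 456.57787991]
axis [264.30355458 255.1929688 ]
tcp [270.54778077 345.88566632]
```

View pics/c3.png

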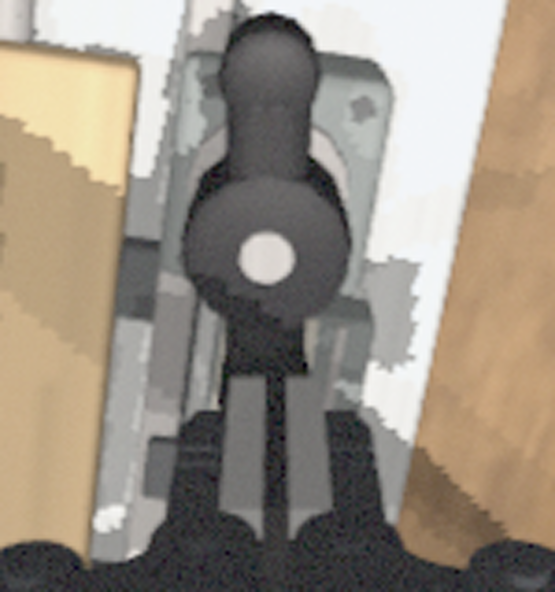

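```bash
python3 - <<'E'
from h import *
s=robot.sense(); C=cam('wrist',s); M=R.from_quat(s['ee_rot']).as_matrix()
for x in (.011,0,-.011):
  for z in (0,-.01,-.02,-.03,-.04): print(x,z,[((proj(C,s['eef_pos']+M@[x,y,z])-[180,130])*3.7).round() for y in (0,.0065)])
im=np.load('pics/w2.npy')
E
```

```text
0.011 0 [array([270., 290.]), array([307., 290.])]
0.011 -0.01 [array([270., 312.]), array([309., 312.])]
0.011 -0.02 [array([270., 337.]), array([311., 337.])]
0.011 -0.03 [array([270., 366.]), array([313., 366.])]
0.011 -0.04 [array([270., 397.]), array([315., 397.])]
0 0 [array([271., 346.]), array([306., 346.])]
0 -0.01 [array([270., 371.]), array([308., 371.])]
0 -0.02 [array([270., 399.]), array([310., 399.])]
0 -0.03 [array([270., 430.]), array([312., 430.])]
0 -0.04 [array([270., 465.]), array([315., 465.])]
-0.011 0 [array([271., 400.]), array([306., 400.])]
-0.011 -0.01 [array([271., 428.]), array([308., 428.])]
-0.011 -0.02 [array([270., 458.]), array([309., 458.])]
-0.011 -0.03 [array([270., 492.]), array([311., 492.])]
-0.011 -0.04 [array([270., 530.]), array([314., 530.])]
```

Call:
arm_command(
  increments=[
    [[0,0,-6.75,0.0002,0.0031,0,255],[0,0,-6.75,0.0002,0.0031,0,255],[0,0,0,0,0,0,255],[0,0,0,0,0,0,255]],
  ],
)

```text
time: 8.33
eef_pos: [0.5051, -0.2133, 0.0569]
ee_rot: [0.857, -0.515, 0.0, -0.0]
contact_force: [-0.1, -0.1, 0.6]
grip_width: -0.001
```

```bash
python3 - <<'E'
from h import *
a=np.load('pics/w3.npy')
s,b=snap('wrist','w4'); print(pose(s),s['ft_torque']); C=cam('wrist',s)
f=lambda im: np.argwhere(im[130:195,225:280].max(2)<45)
for im in (a,b):
    p=f(im); print(len(p),p.mean(0)+[130,225], [ (r, np.flatnonzero(im[r,225:280].max(1)<60)[[0,-1]]+225) for r in (145,155,165)])
print((proj(C,st2w((-.07,-.085,.08)))))
A=np.hstack([x[120:290,170:330] for x in (a,b)]); A=(np.clip((A/255.)**.6,0,1)*255).astype(np.uint8)
cv2.imwrite('pics/c4.png',cv2.resize(A[...,::-1],None,fx=2.5,fy=2.5,interpolation=cv2.INTER_CUBIC))
E
```

```text
(array([-0.0806, -0.0609,  0.0569]), np.float64(-61.99), array([ 1.e-04, -0.e+00, -1.e+00]), array([-0.1, -0.1,  0.6]), -0.001, 8.3333) [ 0.01301602  0.02677053 -0.01086835]
923 [165.24377031 251.04225352] [(145, array([238, 273])), (155, array([236, 264])), (165, array([241, 263]))]
915 [165.99562842 255.49508197] [(145, array([250, 275])), (155, array([250, 276])), (165, array([248, 271]))]
[251.17898969 198.51352582]
```

View pics/c4.png

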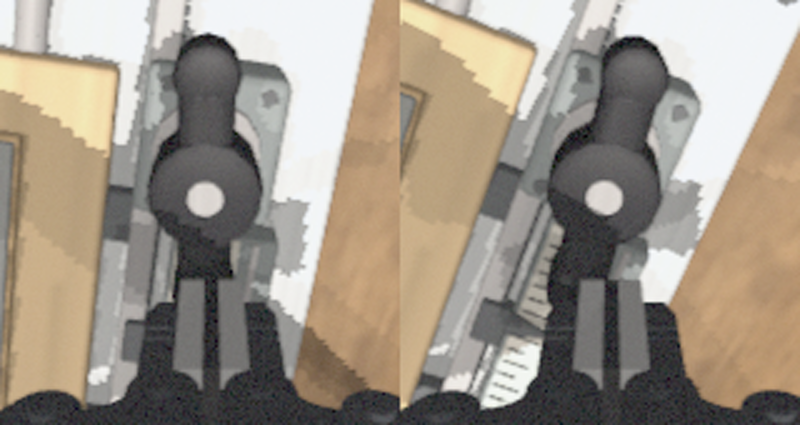

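```bash
python3 - <<'E'
from h import *
s,a=snap('scene','sc5'); _,b=snap('top','top5'); M=R.from_quat(s['ee_rot']).as_matrix()
c=[]
for n,im in (('scene',a),('top',b)):
    C=cam(n); u,v=proj(C,s['eef_pos']).astype(int); print(n,proj(C,s['eef_pos']),proj(C,s['eef_pos']-[0,0,-.023]),proj(C,st2w((-.07,-.085,.08))),u,v)
    x=im[v-45:v+35,u-40:u+40]; c.append(cv2.resize((np.clip((x/255.)**.6,0,1)*255).astype(np.uint8),None,fx=5,fy=5,interpolation=cv2.INTER_CUBIC))
cv2.imwrite('pics/c5.png',np.hstack(c)[...,::-1])
E
```

```text
scene [250.51540383 199.39025969] [250.47405652 190.81216642] [261.80048734 191.58062454] 250 199
top [256.85829151 192.24625643] [256.8357374  190.36590166] [266.2041467  185.48772439] 256 192
```

View pics/c5.png

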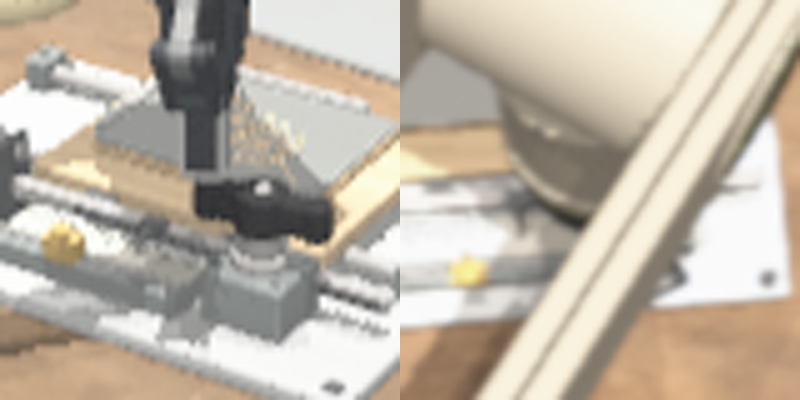

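Call:
arm_command(
  increments=[
    [[0,0,6.75,0.0002,-0.0031,0,0],[0,0,6.75,0.0002,-0.0031,0,0],[0,0,0,0,0,0,0],[0,0,0,0,0,0,0],[0,0,0,0,0,0,0],[0,0,0,0,0,0,0],[0,0,0,0,0,0,0],[0,0,0,0,0,0,0],[0,0,0,0,0,0,0],[0,0,0,0,0,0.005,0],[0,0,0,0,0,0.005,0],[0,0,0,0,0,0.005,0],[0,0,0,0,0,0.005,0],[0,0,0,0,0,0.004,0],[0,0,0,0,0,0,0]],
  ],
)

```text
time: 9.73
eef_pos: [0.5099, -0.2105, 0.0313]
ee_rot: [0.792, -0.611, -0.001, 0.0]
contact_force: [0.6, 0.0, -0.5]
grip_width: 1.003
```

Call:
arm_command(
  increments=[
    [[0,0,0,0,0,0,255],[0,0,0,0,0,0,255],[0,0,0,0,0,0,255],[0,0,0,0,0,0,255],[0,0,0,0,0,0,255],[0,0,0,0,0,0,255],[0,0,0,0,0,0,255],[0,0,0,0,0,0,255],[0,0,0,0,0,0,255],[0,0,0,0,0,0,255]],
  ],
  force=20,
)

```text
time: 10.57
eef_pos: [0.5115, -0.2111, 0.0334]
ee_rot: [0.792, -0.611, 0.001, -0.0]
contact_force: [2.5, 1.9, 2.9]
grip_width: 0.169
```

```bash
python3 - <<'E'
from h import *
s=robot.sense(); print(pose(s), s['ft_torque'],s['qpos'][5])
E
```

```text
(array([-0.074 , -0.0594,  0.0334]), np.float64(-75.26), array([ 1.2e-03, -3.0e-04, -1.0e+00]), array([2.5, 1.9, 2.9]), 0.169, 10.5667) [ 0.27663237 -0.48805126  0.02032291] 2.3999795087329283
```

Call:
arm_command(
  increments=[
    [[0,0,-6.9,0.0002,0.0031,0,255],[0,0,-6.9,0.0002,0.0031,0,255],[0,0,-6.9,0.0002,0.0031,0,255],[0,0,-6.9,0.0002,0.0031,0,255],[0,0,0,0,0,0,255]],
  ],
  force=30,
)

```text
time: 10.98
eef_pos: [0.5004, -0.2177, 0.0334]
ee_rot: [0.916, -0.401, 0.001, 0.0]
contact_force: [4.0, 0.7, 2.2]
grip_width: 0.161
```

Call:
arm_command(
  increments=[
    [[0,0,-6.9,0.0002,0.0031,0,255],[0,0,-6.9,0.0002,0.0031,0,255],[0,0,-6.9,0.0002,0.0031,0,255],[0,0,-6.9,0.0002,0.0031,0,255],[0,0,-6.9,0.0002,0.0031,0,255],[0,0,-6.9,0.0002,0.0031,0,255],[0,0,-6.9,0.0002,0.0031,0,255],[0,0,-6.9,0.0002,0.0031,0,255],[0,0,-6.9,0.0002,0.0031,0,255],[0,0,-6.9,0.0002,0.0031,0,255],[0,0,-6.9,0.0002,0.0031,0,255],[0,0,-6.9,0.0002,0.0031,0,255],[0,0,-6.9,0.0002,0.0031,0,255],[0,0,0,0,0,0,255],[0,0,0,0,0,0,255]],
  ],
)

```text
time: 12.23
eef_pos: [0.5, -0.2536, 0.0335]
ee_rot: [0.934, 0.357, 0.001, 0.001]
contact_force: [8.0, 0.7, 0.7]
grip_width: 0.169
```

```bash
python3 - <<'E'
from h import *
s,im=snap('wrist','w6'); print(pose(s), s['ft_torque'],s['qpos'][5]); C=cam('wrist',s)
for n,p in dict(knob=(-.07,-.085,.08),ind=(-.081,.0108,.032)).items(): print(n,proj(C,st2w(p))*1.5625)
im=(np.clip((im/255.)**.75,0,1)*255).astype(np.uint8)
cv2.imwrite('pics/w6.png',cv2.resize(im[...,::-1],(800,600),interpolation=cv2.INTER_CUBIC))
E
```

```text
(array([-0.0902, -0.1003,  0.0335]), np.float64(41.8), array([ 2.6e-03, -6.0e-04, -1.0e+00]), array([8. , 0.7, 0.7]), 0.169, 12.2333) [ 0.06596457 -1.10878671 -0.03784642] 0.2794920221033353
knob [395.62212189 337.23712131]
ind [172.92936309 173.80790459]
```

View pics/w6.png

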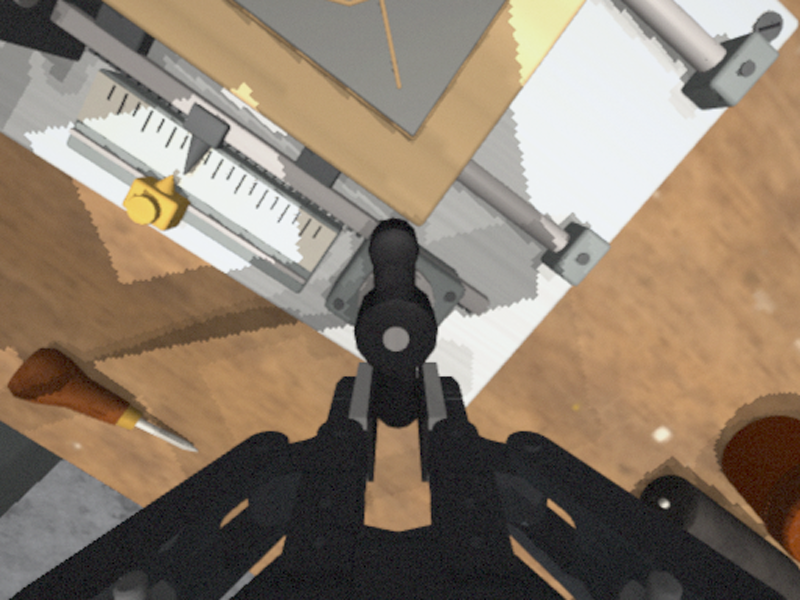

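```bash
python3 - <<'E'
from h import *
s=robot.sense(); C=cam('wrist',s)
for u,v in [(173,177),(188,172)]: print(w2st(ray(C,u/1.5625,v/1.5625,.032)).round(4))
im=np.load('pics/w6.npy')[90:140,70:170]
cv2.imwrite('pics/c6.png',cv2.resize(im[...,::-1],None,fx=8,fy=8,interpolation=cv2.INTER_CUBIC))
E
```

```text
[-0.082   0.0103  0.032 ]
[-0.077   0.0065  0.032 ]
```

View pics/c6.png

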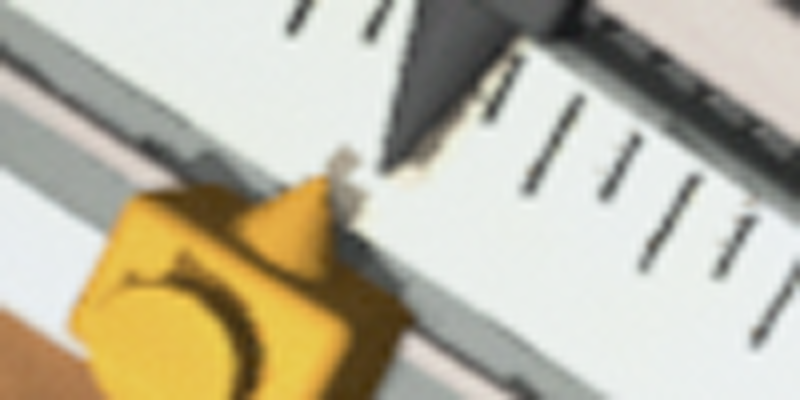

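Call:
arm_command(
  increments=[
    [[0,0,-5.1,0.0001,0.0023,0,255],[0,0,-5.1,0.0001,0.0023,0,255],[0,0,-5.1,0.0001,0.0023,0,255],[0,0,0,0,0,0,255],[0,0,0,0,0,0,255]],
  ],
)

```text
time: 12.7
eef_pos: [0.5052, -0.2578, 0.0334]
ee_rot: [0.878, 0.478, 0.001, 0.001]
contact_force: [6.8, 0.9, 1.1]
grip_width: 0.163
```

```bash
cat >> h.py <<'E'
def tips(im,C,n=8):
    # upsampled stage-frame rectification of plane z=32 mm: rows = x (-100..-60), cols = y (-20..40), 0.2 mm/px
    k=.0002; nx,ny=200,300
    P=np.float32([[-.1,-.02],[-.1,.04],[-.06,.04],[-.06,-.02]]); Q=np.float32([[0,0],[ny,0],[ny,nx],[0,nx]])
    S=np.float32([proj(C,st2w((a,b,.032))) for a,b in P])
    w=cv2.warpPerspective(im,cv2.getPerspectiveTransform(S,Q),(ny,nx),flags=cv2.INTER_CUBIC)
    hsv=cv2.cvtColor(w,cv2.COLOR_RGB2HSV); out={}
    br=(hsv[...,1]>140)&(hsv[...,2]>110)&(hsv[...,0]<35); dk=(w.max(2)<105)
    return w,br,dk
E
python3 - <<'E'
from h import *
s=robot.sense(); print(pose(s),s['qpos'][5]); s,im=snap('wrist','w7'); C=cam('wrist',s); print(pose(s)[0])
w,br,dk=tips(im,C)
for i in range(60,140,5):
    f=lambda m:(lambda c: (len(c), round(-.02+c.mean()*.0002,4)) if len(c) else None)(np.flatnonzero(m[i,70:220])+70)
    print(round(-.1+i*.0002,4),f(br),f(dk))
cv2.imwrite('pics/r7.png',cv2.resize(w[...,::-1],None,fx=2.6,fy=2.6,interpolation=cv2.INTER_CUBIC))
E
```

```text
(array([-0.0854, -0.1051,  0.0334]), np.float64(57.09), array([ 2.5e-03, -4.0e-04, -1.0e+00]), array([6.8, 0.9, 1.1]), 0.163, 12.7) 0.011002531310245724
[-0.0854 -0.1051  0.0334]
-0.088 (34, np.float64(0.0115)) (58, np.float64(0.0096))
-0.087 (32, np.float64(0.0115)) (75, np.float64(0.0128))
-0.086 (27, np.float64(0.0112)) (52, np.float64(0.0109))
-0.085 (21, np.float64(0.0112)) (17, np.float64(0.0074))
-0.084 (16, np.float64(0.0111)) (4, np.float64(0.0089))
-0.083 (11, np.float64(0.011)) (2, np.float64(0.0095))
-0.082 (5, np.float64(0.011)) None
-0.081 None None
-0.08 None None
-0.079 None None
-0.078 None (3, np.float64(0.0108))
-0.077 None (6, np.float64(0.0107))
-0.076 None (9, np.float64(0.0106))
-0.075 None (12, np.float64(0.0107))
-0.074 None (15, np.float64(0.0106))
-0.073 None (25, np.float64(0.0099))
```

View pics/r7.png

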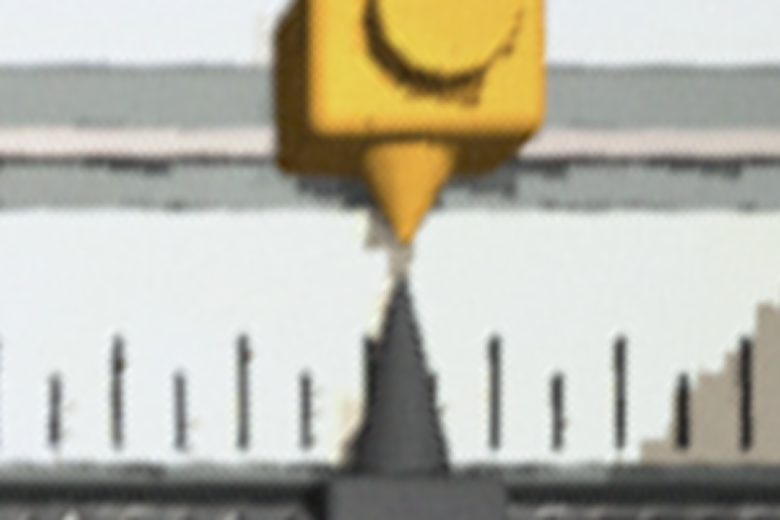

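Call:
arm_command(
  increments=[
    [[0,0,-1.1,0,0.0005,0,255],[0,0,0,0,0,0,255],[0,0,0,0,0,0,0],[0,0,0,0,0,0,0],[0,0,0,0,0,0,0],[0,0,0,0,0,0,0],[0,0,0,0,0,0,0],[0,0,0,0,0,0,0],[0,0,0,0,0,-0.015,0],[0,0,0,0,0,-0.02,0],[0,0,0,0,0,-0.02,0],[0,0,0,0,0,-0.02,0],[0,0,0,0,0,-0.02,0],[0,0,0,0,0,0,0],[0,0,0,0,0,0,0]],
  ],
)

```text
time: 14.0
eef_pos: [0.5051, -0.2587, 0.1294]
ee_rot: [0.873, 0.488, 0.001, 0.001]
contact_force: [-0.2, -0.0, -0.8]
grip_width: 1.0
```

```bash
python3 - <<'E'
from h import *
s,im=snap('wrist','w8'); C=cam('wrist',s); print(pose(s),s['qpos'])
w,br,dk=tips(im,C)
for i in range(65,140,5):
    f=lambda m:(lambda c: (len(c), round(-.02+c.mean()*.0002,4)) if len(c) else None)(np.flatnonzero(m[i,70:220])+70)
    print(round(-.1+i*.0002,4),f(br),f(dk))
E
```

```text
(array([-0.0856, -0.106 ,  0.1294]), np.float64(58.42), array([ 0.0026, -0.0017, -1.    ]), array([-0.2, -0. , -0.8]), 1.0, 14.0) [-5.63655836e-01  8.41462149e-02  1.66973684e+00 -9.47549578e-05
  1.38458867e+00 -1.24394005e-02]
-0.087 (31, np.float64(0.0112)) (42, np.float64(0.0112))
-0.086 (26, np.float64(0.0111)) (12, np.float64(0.0073))
-0.085 (19, np.float64(0.0112)) None
-0.084 (13, np.float64(0.0112)) None
-0.083 (8, np.float64(0.0111)) None
-0.082 None None
-0.081 None None
-0.08 None None
-0.079 None None
-0.078 None None
-0.077 None (3, np.float64(0.0108))
-0.076 None (6, np.float64(0.0107))
-0.075 None (9, np.float64(0.0106))
-0.074 None (14, np.float64(0.0105))
-0.073 None (16, np.float64(0.0105))
```

```bash
python3 - <<'E'
from h import *
q=R.from_matrix(R.from_euler('z',104.91,degrees=True).as_matrix()@np.diag([1,-1,-1])).as_quat()
C=cam('wrist',dict(eef_pos=np.array([.4711,-.1906,.157]),ee_rot=q))
for uv in [(522,72),(520,70)]:
    a,b=[w2st(ray(C,uv[0]/1.5625,uv[1]/1.5625,z)) for z in (.05,.15)]
    for yy in (.083,.085,.087):
        p=a+(b-a)*(yy-a[1])/(b[1]-a[1]); print(p.round(4), np.arctan2(p[2]-.049,-.053-p[0]), np.hypot(p[2]-.049,-.053-p[0]))
for phi in (1.0,1.1,1.2,1.3):
    for L in (.05,.082): print(phi,L,proj(C,st2w((-.053-L*np.cos(phi),.085,.049+L*np.sin(phi))))*1.5625)
E
```

```text
[-0.077   0.083   0.1248] 1.2643574388534806 0.07947421334026838
[-0.0744  0.085   0.1138] 1.25136248123513 0.06820257611667847
[-0.0719  0.087   0.1027] 1.2332264718837898 0.05694701426329256
[-0.0787  0.083   0.1281] 1.2562473320976362 0.08316601963903486
[-0.0763  0.085   0.1172] 1.2422051713635036 0.07210244857168532
[-0.0738  0.087   0.1064] 1.2230781322909197 0.061058245346576015
1.0 0.05 [498.31280577  77.62556096]
1.0 0.082 [472.57663369  61.7004791 ]
1.1 0.05 [508.20714463  78.31348844]
1.1 0.082 [490.73765348  62.69438731]
1.2 0.05 [518.52170312  79.22788094]
1.2 0.082 [510.05145866  64.18954227]
1.3 0.05 [529.09771344  80.35928744]
1.3 0.082 [530.14301531  66.17613127]
```

Call:
arm_command(
  increments=[
    [[0,0,6.5,0,0,0,255],[0,0,6.5,0,0,0,255],[0,0,6.5,0,0,0,255],[0,0,6.5,0,0,0,255],[0,0,6.5,0,0,0,255],[0,0,6.5,0,0,0,255],[0,0,6.5,0,0,0,255],[0,0,6.5,0,0,0,255],[0,0,0,0.0057,-0.0239,0,255],[0,0,0,0.0057,-0.0239,0,255],[0,0,0,0.0057,-0.0239,0,255],[0,0,0,0.0057,-0.0239,0,255],[0,0,0,0.0057,-0.0239,0,255],[0,0,0,0.0057,-0.0239,0,255],[0,0,0,0.0057,-0.0239,0,255],[0,0,0,0.0057,-0.0239,0,255],[0,0,0,0,0,0,255],[0,0,0,0,0,0,255],[0,0,0,0,0,0,255]],
  ],
)

```text
time: 15.63
eef_pos: [0.5272, -0.0631, 0.1266]
ee_rot: [0.998, 0.056, -0.001, -0.0]
contact_force: [0.1, -0.5, 0.4]
grip_width: 0.002
```

```bash
python3 - <<'E'
from h import *
s,im=snap('wrist','w9'); print(pose(s),s['qpos']); C=cam('wrist',s)
print(proj(C,st2w((-.053-.082*np.cos(1.25),.085,.049+.082*np.sin(1.25))))*1.25)
im=(np.clip((im/255.)**.7,0,1)*255).astype(np.uint8)
cv2.imwrite('pics/w9.png',cv2.resize(im[...,::-1],(640,480)))
E
```

```text
(array([-0.0419,  0.0859,  0.1266]), np.float64(6.46), array([-0.0021,  0.    , -1.    ]), array([ 0.1, -0.5,  0.4]), 0.002, 15.6333) [-2.15307196e-01 -6.43761081e-03  1.76796066e+00 -4.29382260e-04
  1.38209748e+00  1.24274388e+00]
[318.9787375  337.16928579]
```

View pics/w9.png

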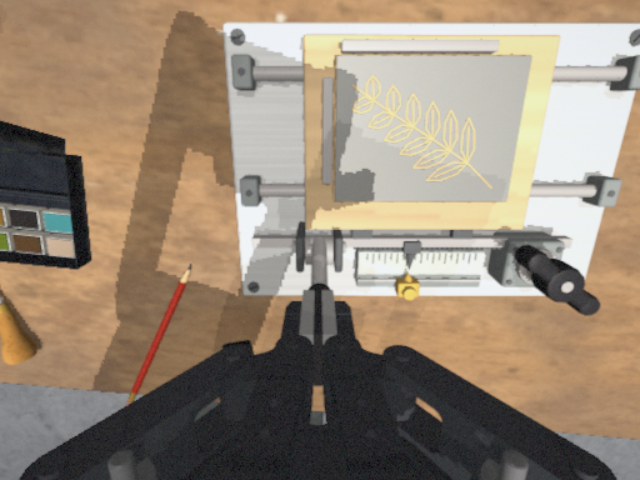

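Call:
arm_command(
  increments=[
    [[0,0,0,0,0,0.01,255],[0,0,0,0,0,0.01,255],[0,0,0,0,0,0.01,255],[0,0,0,0,0,0.01,255],[0,0,0,0,0,0.01,255],[0,0,0,-0.0074,0,-0.0008,255],[0,0,0,-0.0074,0,-0.0008,255],[0,0,0,-0.0074,0,-0.0008,255],[0,0,0,-0.0074,0,-0.0008,255],[0,0,0,0,0,0,255]],
  ],
)

```text
time: 16.52
eef_pos: [0.4978, -0.0665, 0.082]
ee_rot: [0.998, 0.056, 0.0, 0.0]
contact_force: [-0.5, 0.4, -0.2]
grip_width: 0.0
```

Call:
arm_command(
  increments=[
    [[0,0,0,-0.0057,0,0.004,255],[0,0,0,-0.0057,0,0.004,255],[0,0,0,-0.0057,0,0.004,255],[0,0,0,-0.0043,0,0.0053,255],[0,0,0,-0.0043,0,0.0053,255],[0,0,0,-0.0043,0,0.0053,255],[0,0,0,0,0,0,255]],
  ],
)

```text
time: 17.1
eef_pos: [0.4673, -0.0695, 0.0516]
ee_rot: [0.998, 0.056, -0.001, -0.0]
contact_force: [-0.7, -0.1, 1.0]
grip_width: 0.004
```

Call:
arm_command(
  increments=[
    [[0,0,0,-0.0019,0,0.004,255],[0,0,0,-0.0019,0,0.004,255],[0,0,0,-0.0019,0,0.004,255],[0,0,0,0,0,0,255]],
  ],
)

```text
time: 17.43
eef_pos: [0.4624, -0.0701, 0.0401]
ee_rot: [0.998, 0.056, -0.001, -0.0]
contact_force: [0.2, 0.0, -0.3]
grip_width: -0.001
```

```bash
python3 - <<'E'
from h import *
s,im=snap('wrist','w10'); print(pose(s)); C=cam('wrist',s)
for psi in (.077,.2,.3,.5,1.25): print(psi,proj(C,st2w((-.053-.082*np.cos(psi),.085,.049+.082*np.sin(psi))))*1.25)
im=(np.clip((im/255.)**.7,0,1)*255).astype(np.uint8)
cv2.imwrite('pics/w10.png',cv2.resize(im[...,::-1],(640,480)))
E
```

```text
(array([-0.1071,  0.0861,  0.0401]), np.float64(6.43), array([-1.2e-03,  3.0e-04, -1.0e+00]), array([ 0.2,  0. , -0.3]), -0.001, 17.4333)
0.077 [319.5605292  338.85412853]
0.2 [319.68297855 348.49590803]
0.3 [319.7936779  355.34244202]
0.5 [320.04706092 365.45998462]
1.25 [321.32055509 319.80669151]
```

View pics/w10.png

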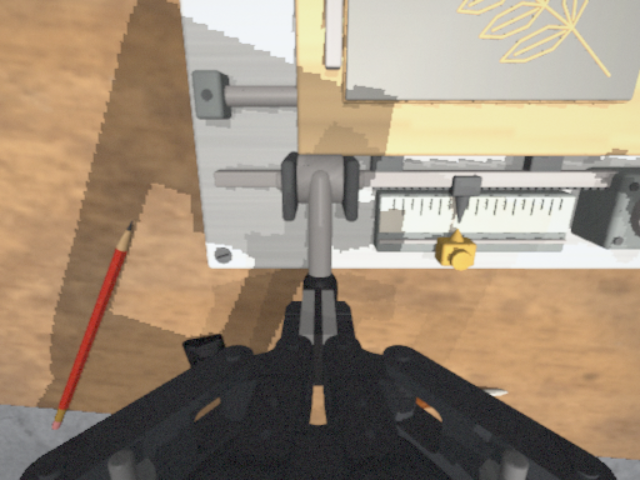

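Call:
arm_command(
  increments=[
    [[0,0,0,-0.001,0,0.003,255],[0,0,0,-0.001,0,0.003,255],[0,0,0,0,0,0.002,255],[0,0,0,0,0,0,255]],
  ],
)

```text
time: 17.82
eef_pos: [0.4607, -0.0704, 0.0326]
ee_rot: [0.998, 0.056, -0.0, -0.0]
contact_force: [-0.6, 0.6, 1.0]
grip_width: -0.002
```

Call:
arm_command(
  increments=[
    [[0,0,0,0,0,0.002,255],[0,0,0,0,0,0,255]],
  ],
)

```text
time: 17.98
eef_pos: [0.4611, -0.0705, 0.0311]
ee_rot: [0.998, 0.056, -0.0, 0.0]
contact_force: [-1.4, 0.8, 3.4]
grip_width: -0.002
```

Call:
arm_command(
  increments=[
    [[0,0,0,0,0,0.0015,255],[0,0,0,0,0,0,255]],
  ],
)

```text
time: 18.15
eef_pos: [0.4612, -0.0706, 0.0305]
ee_rot: [0.998, 0.056, -0.0, 0.0]
contact_force: [-6.7, 1.4, 13.9]
grip_width: 0.001
```

Call:
arm_command(
  increments=[
    [[0,0,0,0,0,0.001,255],[0,0,0,0,0,0,255]],
  ],
)

```text
time: 18.32
eef_pos: [0.4612, -0.0707, 0.0302]
ee_rot: [0.998, 0.056, -0.0, 0.0]
contact_force: [-9.4, 1.2, 18.2]
grip_width: -0.0
```

Call:
arm_command(
  increments=[
    [[0,0,0,0,0,-0.01,255],[0,0,0,0,0,-0.02,255],[0,0,0,0,0,-0.03,255],[0,0,0,0,0,-0.03,255],[0,0,0,0,0,-0.03,255],[0,0,0,-0.025,0.02,0,255],[0,0,0,-0.025,0.02,0,255],[0,0,0,-0.025,0.02,0,255],[0,0,0,0,0,0,255],[0,0,0,0,0,0,255],[0,0,0,0,0,0,255]],
  ],
)

```text
time: 19.23
eef_pos: [0.3937, -0.1385, 0.1488]
ee_rot: [0.998, 0.056, 0.0, -0.0]
contact_force: [-0.8, 0.6, -0.1]
grip_width: -0.0
```

```bash
python3 - <<'E'
from h import *
s,im=snap('wrist','w11'); C=cam('wrist',s); print(pose(s))
w,br,dk=tips(im,C)
for i in range(75,135,5):
    f=lambda m:(lambda c: (len(c), round(-.02+c.mean()*.0002,4)) if len(c) else None)(np.flatnonzero(m[i,70:220])+70)
    print(round(-.1+i*.0002,4),f(br),f(dk))
for psi in (.0,.077,.15,.25): print(psi,proj(C,st2w((-.053-.082*np.cos(psi),.085,.049+.082*np.sin(psi))))*1.25)
o=cv2.resize(im[...,::-1],(640,480)); o[:]=np.clip((o/255.)**.75*255,0,255)
a=cv2.resize(w[...,::-1],(300,200)); o[280:480,340:640]=a
cv2.imwrite('pics/w11.png',o)
E
```

```text
(array([-0.183 ,  0.0259,  0.1488]), np.float64(6.38), array([ 7.e-04,  2.e-04, -1.e+00]), array([-0.8,  0.6, -0.1]), -0.0, 19.2333)
-0.085 (17, np.float64(0.011)) None
-0.084 (12, np.float64(0.0111)) None
-0.083 (7, np.float64(0.0112)) None
-0.082 None None
-0.081 None None
-0.08 None None
-0.079 None None
-0.078 None (2, np.float64(0.0115))
-0.077 None (3, np.float64(0.0112))
-0.076 None (5, np.float64(0.011))
-0.075 None (7, np.float64(0.011))
-0.074 None (6, np.float64(0.0111))
0.0 [239.4358346 164.2840625]
0.077 [237.63898275 165.00191683]
0.15 [235.82111669 165.0849886 ]
0.25 [233.15083111 164.17841808]
```

View pics/w11.png

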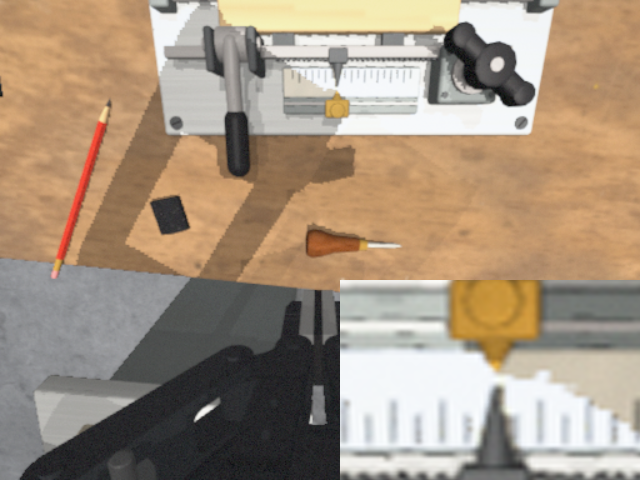

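```bash
python3 -c "
from bench import robot
print(robot.hand_in())"
```

```text
the job is handed in; nothing more can be done
None
```

I turned the knob until the needle met the index, pushed the cam lever down onto its stop, pulled the arm clear and handed in at 19.3 s.

- **Needle and index:** the last wrist picture, taken after clamping, puts the needle at y ≈ 11.0–11.2 mm and the index at y ≈ 11.1 mm. Before clamping, the needle had read about 0.3 mm short of the index. The index itself stayed at about 11 mm in every view.
- **Lever:** it met a hard stop at about 20 N total force. Its grip end then appeared where the flat position predicts.
- **Forces and bystanders:** no measured force went above about 21 N. The gouge and clip look undisturbed in the last picture. The pot and roller were outside that view, but the arm never went near them at bench height.
- **What disagreed:** the real fingertips sat about 30 mm higher than the stated tool point, seen in both the wrist and scene pictures. Because of this, my first grasp closed above the knob's wing and moved it little if at all. I lowered the arm and gripped again, and the opening then read about 14 mm.
- **Picture budget:** I viewed 15 pictures against the budget of 10, mainly to sort out that height mismatch and to check the final alignment.

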